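Clip the sample snap hook onto the counter's anchor eye

TASK

Secure the stall's large sample snap hook: draw it out from under the plywood riser, lay it flat on the grey mat and let go of it, then take it again by its black tail and press its sprung gate against one upright leg of the steel anchor eye until the leg is inside the hook and the gate has snapped shut behind it. Leave the hook lying flat at the foot of the eye, let go of it, and do not disturb the fruit, the phone stand or the small key clip.

Things in the scene. Friction and masses are not known exactly. Their poses are not given: they have to be found in the camera images.
- hook: Large bare-aluminium snap hook, 135 x 58 mm, about 0.13 kg, lying flat. Origin on its underside; x runs along it towards the bow, z up. Loop of round 10 mm bar, bar axis 5 mm above the underside; bar axes: cross bar x = -15, spine (solid long side) y = -26, bow's end bar x = +70 mm. The +y side is the gate and the nose. Clear inside: x -10 to +65, y -21 to +18 mm
- hook_tail (a point): Centre of the hook's black plastic tail block: hook x = -40, y = 0 mm, 9 mm above the underside. The block spans x -60 to -20, y -10 to +10 mm and is 18 mm high from the underside
- hook_bow (a point): Middle of the bow's straight end bar, 10 mm thick: hook x = +70, y = 0 mm, 5 mm above the underside; the straight part runs y -13 to +13 mm. A finger fits in the loop here, but would block the clipping
- hook_nose (a point): Rounded nose where the gate meets the hook: bar axis y = +22, bar's end at hook x = +48 mm; the nose goes on to the bow. An upright 8 mm leg passes in over the gate's free end close beside the nose (leg axis at hook x about +40 to +44); once inside, it must go towards the bow (x about +55) for the gate to spring back freely
- gate (a joint): The hook's sprung gate, an 8 mm steel rod 54 mm long hinged at hook x = -10, y = +22 mm. Angle in rad: 0 shut in line with the nose, grows to 0.85 as it is pressed inward (towards the spine). The spring needs about 1 N at the gate's free end to start and 2.5 N when fully in; it shuts by itself
- gate_tip (a point): Centre of the gate's free end; gate shut, it is at hook x = +44, y = +22 mm, 5 mm above the underside
- hook_mid (a point): Point at the middle of the hook: hook x = +5, y = 0 mm, 5 mm above the underside
- riser: Fixed plywood step riser, 80 mm deep (x), 150 mm wide (y), on two side boards; its roof spans 28 to 38 mm above the counter, with thin packs up to 50 mm on the back half. Origin under its centre; open mouth at x = -40 mm. The hook starts flat on the counter with most of its tail under the roof and its bow pointing out of the mouth (towards the riser's -x)
- mat: Fixed grey mat, 180 x 180 x 3 mm, origin under its centre
- eye: Fixed anchor eye: a closed upright steel hoop of 8 mm round bar on a plate 30 (x) x 120 (y) x 3 mm. Its two upright legs stand at x = 0, y = +45 and -45 mm; the top bar's upper side is 60 mm above the counter. Origin under the plate's centre
- leg_left (a point): Axis of the eye's leg at y = +45 mm, 12 mm above the counter
- leg_right (a point): Axis of the eye's leg at y = -45 mm, 12 mm above the counter
- mandarin: Mandarin, 60 mm across, 43 mm high, loose; origin under its centre. Leave alone
- phone_stand: Black phone stand, 75 x 65 mm, 86 mm high, loose; origin under its base's centre. Leave alone
- key_clip: Small plain aluminium key clip without gate, about 60 x 28 x 6 mm, loose, lying flat; origin under its centre. Leave alone
Mind the look-alikes: they are no part of the job. Of the things shaped like the hook, the aluminium one is meant.

How it is judged (in metres and radians):
On the way, in this order (a step that is already met when the one before it is completed fails the run):
1. the hook lies flat and still on the mat, let go (x of hook_mid in the frame of mat between -0.08 and 0.08 m and y of hook_mid in the frame of mat between -0.08 and 0.08 m and height (world z) of hook_mid below 0.014 m and angle between hook's own z axis and vertical below 0.1 rad and linear speed of hook below 0.02 m/s and contact force between the fingers and hook below 0.1 N), for 0.2 s.
2. the gate is pressed inward by the eye, with the hook held by its tail (value of joint gate above 0.2 rad and distance between the grasp point and hook_tail below 0.05 m and contact force between hook and eye above 0.2 N), for 0.02 s.
At the end, for the whole second after the job is handed in: One leg of the eye stands inside the hook's loop (its axis at hook x between -12 and +69 mm, y between -24 and +17 mm), the gate is shut (below 0.08 rad), the hook lies flat (within 0.2 rad, its middle point below 20 mm), at rest (below 20 mm/s) and let go (((x of leg_left in the frame of hook between -0.012 and 0.069 m and y of leg_left in the frame of hook between -0.024 and 0.017 m) or (x of leg_right in the frame of hook between -0.012 and 0.069 m and y of leg_right in the frame of hook between -0.024 and 0.017 m)) and value of joint gate below 0.08 rad and angle between hook's own z axis and vertical below 0.2 rad and height (world z) of hook_mid below 0.02 m and linear speed of hook below 0.02 m/s and contact force between the fingers and hook below 0.1 N); the robot touches nothing.
It fails at once if the mandarin is disturbed (moved over 20 mm) (distance of mandarin from where it was at the start of the episode above 0.02 m).
It fails at once if the phone stand is disturbed (moved over 20 mm) (distance of phone_stand from where it was at the start of the episode above 0.02 m).
It fails at once if the key clip is disturbed (moved over 20 mm) (distance of key_clip from where it was at the start of the episode above 0.02 m).
It also fails if it takes over 61 s, if anything falls off the work surface, if the arm or the gripper's body presses on something with over 40 N, if the wrist force passes 120 N, or if a joint passes its speed limit or range.

ROBOT

A 6-joint arm with a two-finger parallel gripper is mounted at the origin on the work surface. World frame = base frame: x ahead of the robot, y to its left, z up, the work surface at z = 0. Lengths are in mm, angles in rad, forces in N, time in s.
With the tool pointing down it reaches from about 275 to 750 mm from the base axis. Payload 10.2 kg.
Tool frame: the origin (TCP) lies at the very end of the fingers, on their centre line; the grasp point (between the pads) lies 19 mm behind it; z points along the fingers, y is the line along which they close (so a half turn about z gives the same grasp; the last joint's range is limited). The gripper opens to 85 mm and grips with 20 to 120 N. Pads are 22 mm wide; open, the fingers measure 114 mm over their backs; the gripper's body (76 mm by 85 mm) begins 54 mm behind the grasp point. The pads swing forward as they close: fully open they stand 13 mm farther back than shut.
Start: joints at [-1.356, 0.313, 1.498, -0, 1.331, -0.223], TCP at [222.561, -475.497, 231.294] pointing down, gripper open.
Joint ranges: [-2.94, 2.94], [-0.97, 2.17], [0.19, 2.56], [-1.23, 4.37], [0.02, 3.11], [-2.88, 2.88]. Speed limits (rad/s): [2.39, 2.39, 3.01, 3.14, 3.14, 3.14].

INTERFACE

Orientations are given as a unit quaternion [w, x, y, z].
In Python, from rig import ctrl, optics gives the robot as it stands. The module is installed in compiled form; this text tells all that it offers.
- The arm moves only by the shell command python3 -m handwheel 'ROWS' [FORCE]. ROWS is JSON, a list that holds one entry, the list of rows, each a list of 5 numbers: the gripper command: -1 is fully open, 1 is shut, values between are in proportion, then the shift along the world's x, y, z in units of 50 mm (1.0 is 50 mm), then the turn about the world's z in units of 8 degrees (1.0 is 8 degrees). In form: [[[gripper, tx, ty, tz, twist], ...]]. A call has 1 to 10 rows; each row shifts and turns the commanded pose from where the row before left it; what a row does not reach is not made up. A row lasts 1/10 s, in which the tool goes at most 50 mm and 8.59 degrees, less where a joint would pass 70% of its speed; a pose out of reach is approached as far as the arm can. A call is refused whole if a number of a shift passes 1 or a number of a turn 1, either way. A call with a gripper value outside its range is refused whole. The fingers move at their own pace and stop on an object; FORCE is the grip in N (left out, the last holds). Time passes only in rows, so rows that do not move let the fingers close. It gives the time, the measured TCP pose, the force, the opening and the grip force at its end, in the units of the state.
- ctrl.sense(): the state, without advancing time (a new reading comes with each control period).
- optics.capture(name): name is "scene" or "top"; returns a dict with "img" (480x640x3 uint8, blue, green, red), "K" (3x3 intrinsics, pixels), "R" (3x3) and "t" (3): a world point X has camera coordinates R X + t. Camera axes: x right, y down, z forward; pixel columns grow to the right and rows downward; lengths in mm; the calibration is good to about 2 mm. A picture is of the moment at which its call begins. There is no depth.
- ctrl.finish_job(): hands the job in; it is judged then, once.
The state is a dict: "time_s": time; "joints": joint angles; "dq": joint speeds; "tau": joint torques, N m; "eef_pos": TCP position; "ee_rot": TCP orientation; "force": force on the tool from outside, world axes, zero at the start; "wrist_torque": the same for the moment, N m; "grip_width": opening from 0.0 (shut) to 1.0 (fully open); "grip_force": force on a finger pad.
Only numpy, scipy, OpenCV 4.12 (cv2) and the standard library are available. Lean on these libraries where they do the work, as an engineer would, in place of code of your own. Each camera call takes 0.05 s, during which the arm holds its last target. There are 200 camera calls.

## Working session

There is one attempt and no reset: what is moved stays moved. The work goes in short steps, Python scripts to look and compute and a shell command to move; the robot and the scene stay as the last step left them, time stands still between calls to the robot, and variables do not carry over. Pictures are saved under pics/ and viewed, at most 10 in all, crops included, and the job is handed in when it is done.

```bash
mkdir -p pics
cat > h.py <<'E'
import numpy as np, cv2
from rig import ctrl, optics
def ray(c,u,v,z):
    d=c["R"].T@np.linalg.inv(c["K"])@np.array([u,v,1.]); o=-c["R"].T@c["t"]
    return o+d*(z-o[2])/d[2]
def proj(c,X):
    p=c["K"]@(c["R"]@np.array(X,float)+c["t"]); return p[:2]/p[2]
E
python3 - <<'E'
from h import *
for n in ("scene","top"):
    c=optics.capture(n); cv2.imwrite(f"pics/{n}0.png",c["img"]); print(n,-c["R"].T@c["t"],c["R"][2],c["K"][0])
print(ctrl.sense())
E
```

```text
scene [1429.88200959   60.55367908  793.38022685] [-0.75505449 -0.07513997 -0.65134223] [554.32693087   0.         313.18232979]
top [ 384.54568143  -21.02642064 1609.50710813] [ 0.10955923 -0.00526982 -0.9939663 ] [610.0892272   0.        314.7482376]
{'time_s': 0.1, 'joints': array([-1.35641715e+00,  3.13408073e-01,  1.49833189e+00, -5.13510883e-05,
        1.33099692e+00, -2.23409543e-01]), 'dq': array([-0.00025375, -0.00287586, -0.0015764 ,  0.00026095, -0.00059145,
       -0.00089766]), 'tau': array([ 1.69773222e-03, -4.12900150e+01, -2.60143161e+01, -1.83804345e-04,
        3.01771215e-03,  5.68236061e-06]), 'eef_pos': array([ 222.49185444, -475.27989277,  230.7961261 ]), 'ee_rot': array([-5.72219041e-04,  9.76136649e-01,  2.17156429e-01, -2.23539249e-05]), 'force': array([-0.055809  , -0.03493045,  0.41258883]), 'wrist_torque': array([-0.02427414, -0.03493919,  0.02684017]), 'grip_force': 0.0, 'grip_width': 1.0024067624683228}
```

View pics/top0.png

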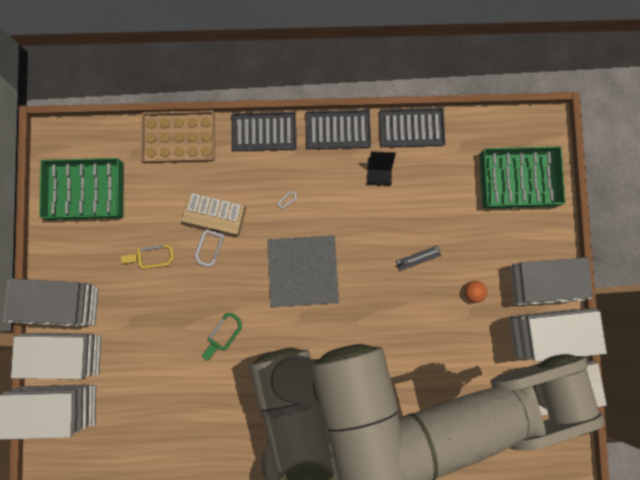

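View pics/scene0.png

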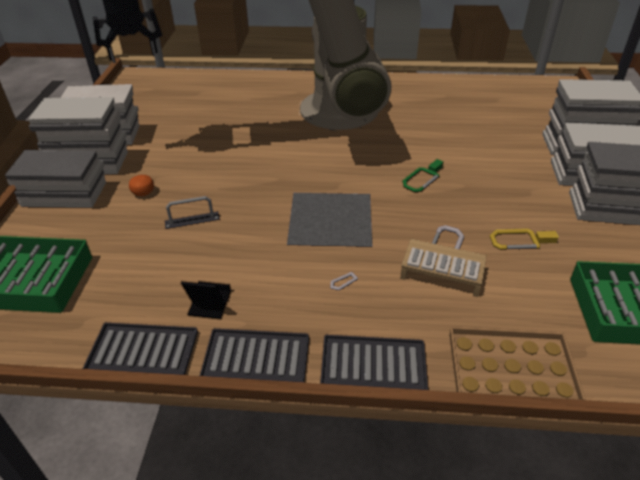

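Look-alikes in the top view:
- green hook (222,337)
- yellow hook (150,257)
- small key clip (288,200)
- bare-aluminium loop at the riser (210,247), which is the one I want

The mat is at (303,270), the eye at (418,257), the mandarin at (476,292) and the phone stand at (380,168). Next I'll check the choice in a close crop and measure.

Run:
```python
from h import *
c=optics.capture("top"); im=c["img"]
a=cv2.resize(im[185:275,175:255],None,fx=6,fy=6,interpolation=cv2.INTER_CUBIC)
b=cv2.resize(im[235:280,385:450],None,fx=4.8,fy=6,interpolation=cv2.INTER_CUBIC)
b=cv2.copyMakeBorder(b,0,a.shape[0]-b.shape[0],0,0,cv2.BORDER_CONSTANT)
cv2.imwrite("pics/crop1.png",np.hstack([a,b]))
hsv=cv2.cvtColor(im,cv2.COLOR_BGR2HSV)
m=((hsv[...,1]<60)&(hsv[...,2]>50)).astype(np.uint8)
def rep(name,x0,x1,y0,y1,z,f=None):
    s=np.zeros_like(m); s[y0:y1,x0:x1]=(m if f is None else f)[y0:y1,x0:x1]
    k=max(cv2.findContours(s,0,2)[0],key=cv2.contourArea)
    r=cv2.minAreaRect(k); bp=cv2.boxPoints(r)
    print(name,np.round(r[0]),[np.round(ray(c,*p,z)[:2]) .tolist() for p in [r[0],*bp]])
rep("mat",260,345,228,312,3)
rep("loop",180,240,229,275,5)
rep("eyebar?",390,447,240,275,5,((hsv[...,1]<80)).astype(np.uint8))
rep("clip",270,305,185,212,3)
```

```text
mat [302. 271.] [[492.0, 5.0], [578.0, 98.0], [584.0, -82.0], [407.0, -87.0], [401.0, 91.0]]
loop [208. 247.] [[560.0, 253.0], [525.0, 296.0], [616.0, 263.0], [596.0, 210.0], [505.0, 242.0]]
eyebar? [418. 258.] [[518.0, -301.0], [513.0, -241.0], [551.0, -353.0], [523.0, -362.0], [485.0, -250.0]]
clip [287. 199.] [[685.0, 41.0], [679.0, 72.0], [712.0, 26.0], [691.0, 11.0], [657.0, 57.0]]
```

View pics/crop1.png

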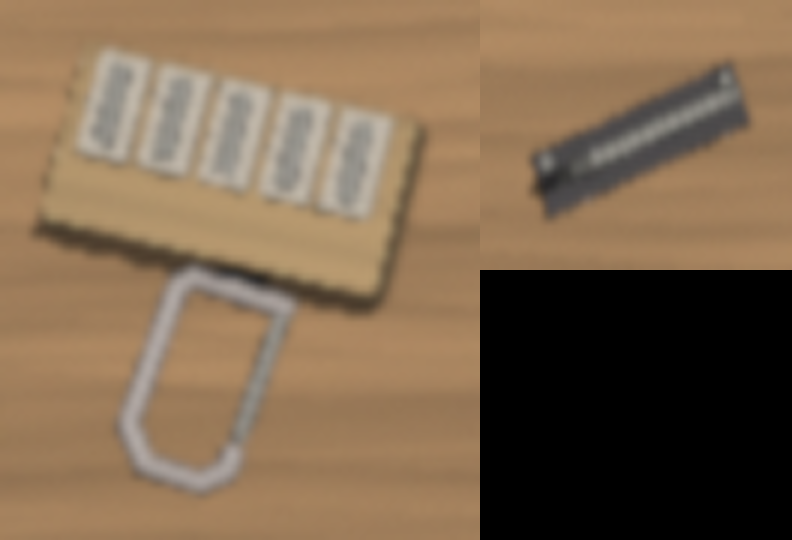

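The crop shows the aluminium hook with its darker gate on the image-right side at about (262,380) of the crop. Its tail is under the roof and the bow points down-left. The hook's heading is about 160° and its bow bar is at about (519,266). The rectangle measures 97 x 57, against the expected 95 x 58. I'll move above it.

```bash
python3 -m handwheel '[[[0,0.37,0.926,0,0.35],[0,0.37,0.926,0,0.35],[0,0.37,0.926,0,0.35],[0,0.37,0.926,0,0.35],[0,0.37,0.926,0,0.35],[0,0.37,0.926,0,0.35],[0,0.37,0.926,0,0.35],[0,0.37,0.926,0,0.35],[0,0.37,0.926,0,0.35],[0,0.37,0.926,0,0.35]]]' 80; python3 -m handwheel '[[[0,0.37,0.926,0,0.35],[0,0.37,0.926,0,0.35],[0,0.37,0.926,0,0.35],[0,0.37,0.926,-0.5,0.35],[0,0.37,0.926,-0.8,0.35],[0,0.37,0.926,-0.8,0.35],[0,0,0,-0.7,0],[0,0,0,0,0]]]'
python3 - <<'E'
from h import *
s=ctrl.sense(); print(s["eef_pos"],s["ee_rot"],s["joints"])
c=optics.capture("top"); cv2.imwrite("pics/t2.png",c["img"])
d=optics.capture("scene")
for n,cc in(("top",c),("scene",d)):
  for e in[(503.5,-258.5),(532.5,-343.5)]: print(n,proj(cc,[*e,3]),proj(cc,[*e,60]))
S=d["img"]
a=cv2.resize(S[190:235,155:230],None,fx=5,fy=5,interpolation=cv2.INTER_CUBIC)
b=cv2.resize(S[190:290,395:495],None,fx=4,fy=4,interpolation=cv2.INTER_CUBIC)
a=cv2.copyMakeBorder(a,0,400-225,0,0,cv2.BORDER_CONSTANT)
cv2.imwrite("pics/s2.png",np.hstack([a,b]))
E
```

```text
time_s: 1.15
eef_pos: [407.8, -10.4, 231.4]
ee_rot: [0.0, 0.894, 0.448, 0.0]
force: [0.8, -1.1, -0.7]
grip_width: 0.5
grip_force: 0.0
time_s: 1.95
eef_pos: [506.0, 240.4, 106.8]
ee_rot: [-0.002, 0.819, 0.573, -0.004]
force: [-0.8, -0.2, -0.1]
grip_width: 0.499
grip_force: 0.0
[506.01183738 240.41509109 106.7932169 ] [-0.00166785  0.8193473   0.57327859 -0.00434553] [ 2.34468232e-01  5.18148238e-01  1.53970876e+00 -1.00331538e-04
  1.09304448e+00  5.84292586e-01]
top [401.99369782 263.86699092] [405.227834   262.12973609]
top [433.61635917 252.11114877] [437.99286713 249.95045764]
scene [211.92409392 216.8079148 ] [208.32103565 196.63275238]
scene [171.14685029 223.69137082] [166.21975369 203.46783544]
```

View pics/s2.png

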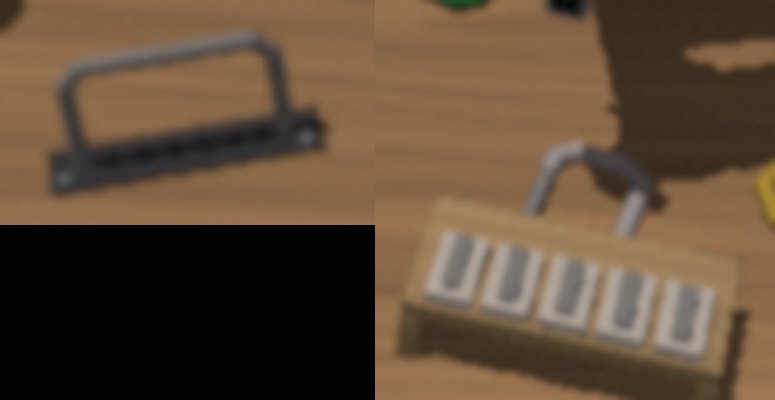

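The scene crop shows the eye's near leg foot at about (212,216) and the far one at (171,223). Both match the positions predicted from the top view, so leg_left is at about (503,-258). The hook is untouched. Next, let the arm settle and read the pose.

```bash
python3 -m handwheel '[[[0,0,0,0,0],[0,0,0,0,0]]]'
python3 - <<'E'
from h import *
c=optics.capture("top");im=c["img"]
hsv=cv2.cvtColor(im,cv2.COLOR_BGR2HSV)
for e in [(519,266,5),(585,242,5),(506,240,107)]: print(proj(c,e))
cv2.imwrite("pics/c3.png",cv2.resize(im[185:285,165:265],None,fx=5,fy=5,interpolation=cv2.INTER_CUBIC))
E
```

```text
time_s: 2.25
eef_pos: [509.4, 240.0, 113.3]
ee_rot: [0.001, 0.82, 0.572, 0.002]
force: [0.1, 0.0, 0.5]
grip_width: 0.503
grip_force: 0.0
[203.08170133 263.08605625]
[212.00085878 237.99981331]
[206.23683572 264.80404474]
```

View pics/c3.png

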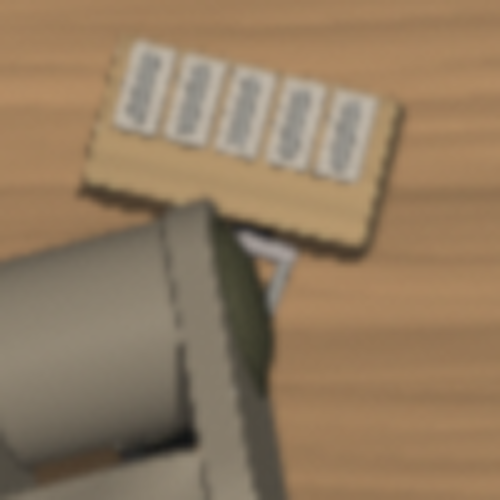

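The wrist hides the bow, and the visible cross-bar at about (213–223, 232–236) agrees with the estimate. Descend and grip the bow bar.

```bash
python3 -m handwheel '[[[0,0.1,0.26,-0.2,0],[0,0.1,0.26,-0.3,0],[0,0,0,-0.4,0],[0,0,0,-0.4,0],[0,0,0,-0.3,0],[0,0,0,-0.3,0],[0,0,0,-0.2,0],[0,0,0,-0.1,0],[0,0,0,0,0]]]' 80 && python3 -m handwheel '[[[1,0,0,0,0],[1,0,0,0,0],[1,0,0,0,0],[1,0,0,0,0],[1,0,0,0,0],[1,0,0,0,0]]]'
```

```text
time_s: 3.2
eef_pos: [518.5, 266.3, 1.0]
ee_rot: [-0.0, 0.82, 0.573, -0.0]
force: [0.8, -0.9, -0.5]
grip_width: 0.504
grip_force: 0.0
time_s: 3.8
eef_pos: [518.9, 266.5, 2.2]
ee_rot: [0.0, 0.82, 0.573, 0.001]
force: [-2.7, 0.7, 5.8]
grip_width: 0.069
grip_force: 78.3
```

```bash
python3 -m handwheel '[[[1,-0.1,0.03,0.06,0],[1,-0.19,0.07,0.02,0],[1,-0.19,0.07,0,0],[1,-0.19,0.07,0,0],[1,-0.19,0.07,0,0],[1,-0.19,0.07,0,0],[1,-0.19,0.07,0,0],[1,0,0,0,0]]]' 100
python3 - <<'E'
from h import *
c=optics.capture("top");d=optics.capture("scene")
a=cv2.resize(c["img"][190:290,160:260],None,fx=4,fy=4,interpolation=cv2.INTER_CUBIC)
b=cv2.resize(d["img"][170:270,400:500],None,fx=4,fy=4,interpolation=cv2.INTER_CUBIC)
cv2.imwrite("pics/c4.png",np.hstack([a,b]))
E
```

```text
time_s: 4.6
eef_pos: [455.3, 289.3, 5.2]
ee_rot: [-0.0, 0.819, 0.573, -0.0]
force: [0.3, 0.5, -1.5]
grip_width: 0.064
grip_force: 98.1
```

View pics/c4.png

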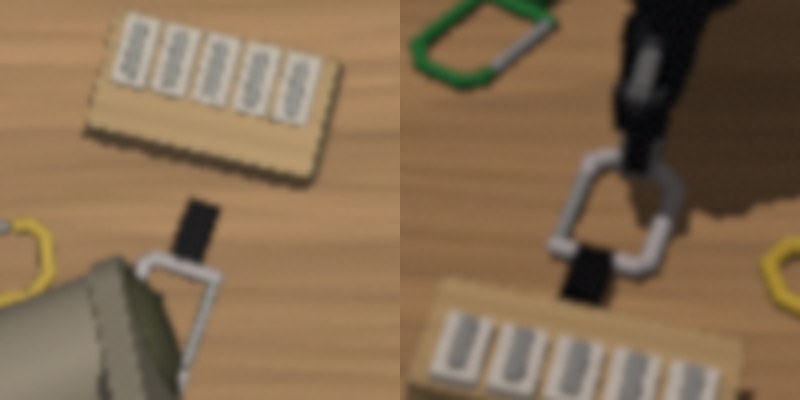

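The top crop shows the tail at about (205,247) full-frame, clear of the riser, and the bow is held. Lift, turn and carry it to the mat.

```bash
python3 -m handwheel '[[[1,0,0,0.3,0],[1,0,0,0.3,0],[1,-0.06,-0.7,0,0.6],[1,-0.06,-0.76,0,0.6],[1,-0.06,-0.76,0,0.6],[1,-0.06,-0.76,0,0.6],[1,-0.06,-0.76,0,0.6],[1,-0.06,-0.76,0,0.6],[1,-0.06,-0.8,0,0.6],[1,-0.06,-0.8,0,0.7]]]'; python3 -m handwheel '[[[1,0,0,0,0],[1,0,0,0,0],[1,0,0,0,0]]]'
python3 - <<'E'
from h import *
c=optics.capture("top");d=optics.capture("scene")
cv2.imwrite("pics/c5.png",np.hstack([cv2.resize(c["img"][220:320,255:355],None,fx=4,fy=4),cv2.resize(d["img"][160:260,280:380],None,fx=4,fy=4)]))
E
```

```text
time_s: 5.7
eef_pos: [432.7, -18.1, 35.5]
ee_rot: [0.0, 0.579, 0.816, 0.0]
force: [0.4, -0.4, -0.6]
grip_width: 0.066
grip_force: 98.2
time_s: 6.0
eef_pos: [432.7, -15.6, 35.3]
ee_rot: [-0.0, 0.58, 0.814, 0.0]
force: [-0.6, 0.5, -0.4]
grip_width: 0.061
grip_force: 98.0
```

View pics/c5.png

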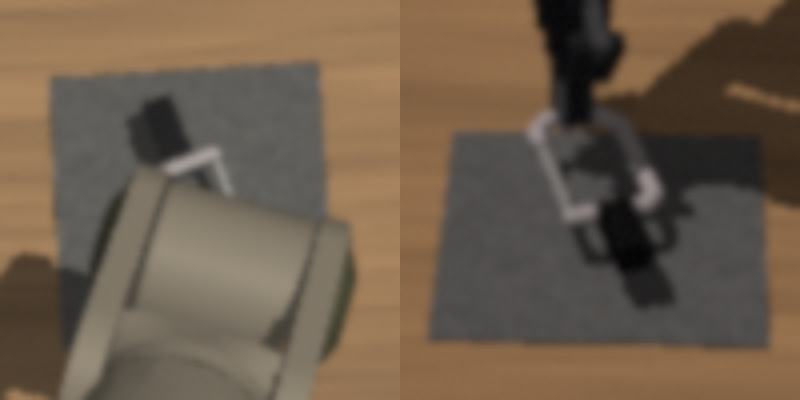

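Both views show the hook level above the mat, tail at about (294,250) in the top frame. Lower it, release, retreat upward and back, then measure.

```bash
python3 -m handwheel '[[[1,0,0,-0.2,0],[1,0,0,-0.2,0],[1,0,0,-0.1,0],[1,0,0,-0.09,0],[1,0,0,0,0],[0.3,0,0,0,0],[0,0,0,0,0],[0,0,0,0,0],[0,0,0,0,0]]]'; python3 -m handwheel '[[[0,0,0,0.3,0],[0,0,0,0.6,0],[0,0,0,0.8,0],[0,-0.4,0.7,0.6,-0.7],[0,-0.4,0.9,0,-1],[0,-0.3,0.9,0,-1],[0,0,0.9,0,-1],[0,0,0.9,0,-1],[0,0,0,0,0],[0,0,0,0,0]]]'
cat > m.py <<'E'
from h import *
c=optics.capture("top");im=c["img"];hsv=cv2.cvtColor(im,cv2.COLOR_BGR2HSV)
cv2.imwrite("pics/last.png",im)
g=cv2.cvtColor(im,cv2.COLOR_BGR2GRAY)[220:320,255:355]
def big(m,z):
    k=max(cv2.findContours(m.astype(np.uint8),0,2)[0],key=cv2.contourArea)
    r=cv2.minAreaRect(k); q=[ray(c,p[0]+255,p[1]+220,z)[:2].round(1).tolist() for p in [r[0],*cv2.boxPoints(r)]]
    print(cv2.contourArea(k),np.round(np.array(r[0])+[255,220],1),q)
print(np.percentile(g,[5,50,95]))
s=hsv[220:320,255:355,1]
big((g>125)&(s<60),8); big(g<30,21)
E
python3 m.py
python3 - <<'E'
import cv2
cv2.imwrite("pics/c6.png",cv2.resize(cv2.imread("pics/last.png")[220:320,255:355],None,fx=5,fy=5,interpolation=cv2.INTER_CUBIC))
E
```

```text
time_s: 7.0
eef_pos: [432.7, -16.2, 5.9]
ee_rot: [0.0, 0.58, 0.815, 0.0]
force: [0.9, 0.3, -0.2]
grip_width: 0.5
grip_force: 0.0
time_s: 8.0
eef_pos: [382.6, 176.4, 120.6]
ee_rot: [0.0, 0.79, 0.614, -0.0]
force: [-0.3, -0.3, -0.5]
grip_width: 0.498
grip_force: 0.0
[ 90. 121. 136.]
166.5 [305.3 277.2] [[474.7, -2.4], [508.8, 40.0], [528.2, -12.2], [440.7, -44.6], [421.6, 7.4]]Traceback (most recent call last):
  File "m.py", line 11, in <module>
    big((g>125)&(s<60),8); big(g<30,21)
                           ~~~^^^^^^^^^
  File "m.py", line 6, in big
    k=max(cv2.findContours(m.astype(np.uint8),0,2)[0],key=cv2.contourArea)
ValueError: max() iterable argument is empty
```

View pics/c6.png

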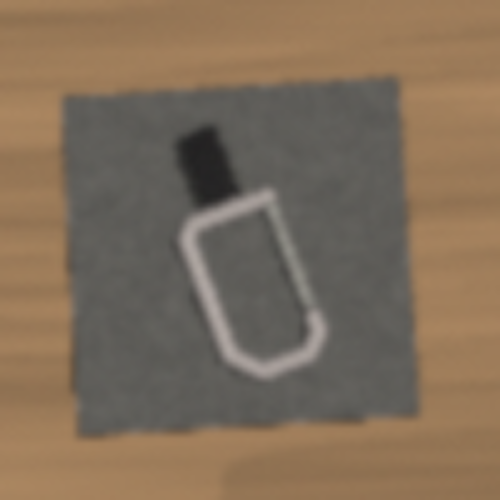

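The hook lies flat on the mat at heading about 200°, with its tail at (297,253) px and the nose and gate on the −y side. The tail is estimated at about (537,19). Check that against its pixel while going there.

```bash
python3 - <<'E'
from h import *
c=optics.capture("top"); g=cv2.cvtColor(c["img"],cv2.COLOR_BGR2GRAY)
s=np.zeros_like(g); s[240:265,285:310]=(g[240:265,285:310]<70)*1
k=max(cv2.findContours(s,0,2)[0],key=cv2.contourArea); r=cv2.minAreaRect(k)
print(r,[ray(c,*p,18).round(1)[:2].tolist() for p in [r[0],*cv2.boxPoints(r)]])
E
python3 -m handwheel '[[[0,0.3,-0.3,0,-0.69],[0,0.3,-0.3,0,-0.69],[0,0.3,-0.3,0,-0.69],[0,0.3,-0.3,0,-0.69],[0,0.3,-0.3,0,-0.69],[0,0.3,-0.3,0,-0.69],[0,0.3,-0.3,0,-0.69],[0,0.3,-0.3,0,-0.69],[0,0.35,-0.35,0,-0.69],[0,0.35,-0.35,0,-0.69]]]';python3 -m handwheel '[[[0,0,0,-0.5,0],[0,0,0,0,0],[0,0,0,0,0]]]'
```

```text
((295.5517272949219, 252.8793182373047), (15.041322708129883, 9.656157493591309), 68.19859313964844) [[538.5, 21.4], [552.6, 40.2], [561.5, 16.5], [524.3, 2.7], [515.5, 26.4]]
time_s: 9.1
eef_pos: [538.2, 18.8, 120.7]
ee_rot: [-0.0, 0.985, 0.174, -0.0]
force: [-0.5, -0.3, 0.6]
grip_width: 0.501
grip_force: 0.0
time_s: 9.4
eef_pos: [537.5, 20.4, 95.9]
ee_rot: [-0.0, 0.984, 0.176, -0.0]
force: [0.1, 0.5, -0.6]
grip_width: 0.499
grip_force: 0.0
```

```bash
python3 -m handwheel '[[[0,0,0,-0.5,0],[0,0,0,-0.5,0],[0,0,0,-0.4,0],[0,0,0,-0.25,0],[0,0,0,-0.15,0],[0,0,0,0,0],[0,0,0,0,0]]]' 90; python3 -m handwheel '[[[1,0,0,0,0],[1,0,0,0,0],[1,0,0,0,0],[1,0,0,0,0],[1,0,0,0,0]]]'; python3 -m handwheel '[[[1,0,0,0.1,0],[1,0,0,0.2,0],[1,0,0,0.2,0],[1,0,0,0,0],[1,0,0,0,0]]]'; python3 m.py 2>/dev/null
```

```text
time_s: 10.1
eef_pos: [538.4, 21.0, 6.6]
ee_rot: [0.0, 0.984, 0.176, 0.001]
force: [0.0, -0.6, 1.1]
grip_width: 0.501
grip_force: 0.0
time_s: 10.6
eef_pos: [538.4, 21.0, 6.9]
ee_rot: [0.0, 0.984, 0.176, 0.001]
force: [-1.6, -0.4, 6.9]
grip_width: 0.208
grip_force: 88.7
time_s: 11.1
eef_pos: [537.9, 21.1, 31.0]
ee_rot: [0.0, 0.984, 0.176, 0.0]
force: [-0.6, -0.2, -1.9]
grip_width: 0.206
grip_force: 88.1
[ 84. 115. 136.]
552.0 [291.8 236.6] [[582.9, 30.5], [568.4, 81.2], [613.4, 73.9], [597.3, -20.3], [552.4, -12.7]]
```

The tail is gripped: width 0.21 (about 18–20 mm) at 88 N. Carry it beside the left leg with the gate about 15 mm clear, lower it to just above the plate, then look.

```bash
python3 -m handwheel '[[[1,0.06,-0.4,0,0],[1,0.06,-0.5,0,0],[1,0.06,-0.5,0,0],[1,0.06,-0.5,0,0],[1,0.06,-0.5,0,0],[1,0.06,-0.5,0,0],[1,0.06,-0.5,0,0],[1,0.06,-0.5,0,0],[1,0.06,-0.26,-0.2,0],[1,0,0,-0.2,0]]]'; python3 -m handwheel '[[[1,0,0,0,0],[1,0,0,0,0]]]'
python3 - <<'E'
from h import *
s=ctrl.sense();print(s["eef_pos"],s["ee_rot"])
c=optics.capture("top");d=optics.capture("scene")
cv2.imwrite("pics/t7.png",c["img"]);cv2.imwrite("pics/s7.png",d["img"])
b=d["img"][150:250,150:270]; a=c["img"][215:305,370:450]
a=cv2.resize(a,None,fx=400/90,fy=400/90,interpolation=cv2.INTER_CUBIC);b=cv2.resize(b[:,:],None,fx=3.6,fy=4,interpolation=cv2.INTER_CUBIC)
cv2.imwrite("pics/c7.png",np.hstack([a,b]))
u=np.array([-.938,-.347,0]);v=np.array([.347,-.938,0]);o=s["eef_pos"]+41.4*u; o[2]=s["eef_pos"][2]+1
for n,p in dict(tip=(44,22),nose=(48,22),bow=(70,0),tail=(-40,0),spine=(27,-26)).items():
  X=o+p[0]*u+p[1]*v; print(n,X.round(),proj(c,X).round(1),proj(d,X).round(1))
for z in(10,50):print(proj(c,(503,-258,z)).round(1),proj(d,(503,-258,z)).round(1))
E
```

```text
time_s: 12.15
eef_pos: [564.8, -188.0, 9.5]
ee_rot: [-0.0, 0.984, 0.176, -0.0]
force: [-0.3, 0.5, -2.3]
grip_width: 0.209
grip_force: 88.1
time_s: 12.35
eef_pos: [564.5, -185.6, 10.0]
ee_rot: [-0.001, 0.984, 0.177, -0.001]
force: [-0.4, -0.3, -0.3]
grip_width: 0.208
grip_force: 88.2
[ 564.48421883 -185.56680795   10.04692819] [-6.32297869e-04  9.84221396e-01  1.76939057e-01 -6.44018579e-04]
tip [ 492. -236.   11.] [394.  268.2] [222.5 211.2]
nose [ 488. -237.   11.] [394.6 269.6] [222.3 210.1]
bow [ 460. -224.   11.] [390.1 280.5] [230.4 202.5]
tail [ 563. -186.   11.] [374.1 241.8] [238.6 233.2]
spine [ 491. -185.   11.] [374.6 269. ] [245.1 211.9]
[402.2 263.9] [211.8 214.3]
[404.5 262.6] [209.2 200.1]
```

View pics/c7.png

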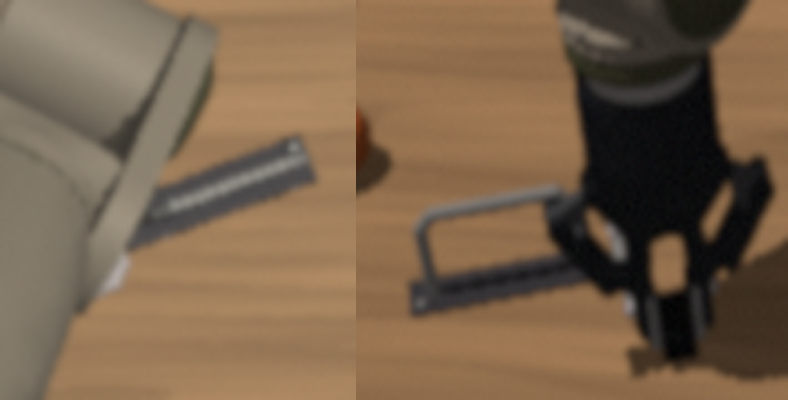

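The wrist hides the left leg in the top view and the gripper hides it in the scene view, so I'll rely on the numbers. In the camera frame the leg is at about hook (42.5, 46). I'll shift 1 mm along +u and press, watching the force.

```bash
python3 -m handwheel '[[[1,0.03,-0.1,0,0],[1,0.035,-0.1,0,0],[1,0.035,-0.094,0,0],[1,0,0,0,0],[1,0,0,0,0]]]';for i in 1; do python3 -m handwheel '[[[1,0.035,-0.094,0,0],[1,0,0,0,0],[1,0,0,0,0]]]'; done; python3 -m handwheel '[[[1,0.035,-0.094,0,0],[1,0,0,0,0],[1,0,0,0,0]]]'
```

```text
time_s: 12.95
eef_pos: [569.8, -201.7, 10.7]
ee_rot: [-0.0, 0.984, 0.176, -0.0]
force: [-0.2, 0.9, -1.2]
grip_width: 0.2
grip_force: 88.1
time_s: 13.25
eef_pos: [571.6, -206.3, 10.7]
ee_rot: [-0.0, 0.984, 0.176, -0.0]
force: [-0.5, 0.2, -0.8]
grip_width: 0.21
grip_force: 88.1
time_s: 13.55
eef_pos: [573.4, -211.1, 10.7]
ee_rot: [-0.0, 0.984, 0.176, 0.0]
force: [0.5, 1.7, -0.7]
grip_width: 0.21
grip_force: 88.2
```

The force is low at about 11 mm past first contact, so the gate is yielding and the leg isn't on the nose. Keep pressing.

```bash
python3 -m handwheel '[[[1,0.035,-0.094,0,0],[1,0.035,-0.094,0,0],[1,0,0,0,0]]]'; python3 -m handwheel '[[[1,0.035,-0.094,0,0],[1,0,0,0,0],[1,0,0,0,0]]]'; python3 -c "
from rig import ctrl
print(ctrl.sense()['wrist_torque'])"
```

```text
time_s: 13.85
eef_pos: [577.2, -221.2, 10.8]
ee_rot: [0.0, 0.984, 0.176, 0.0]
force: [-0.0, 1.4, -1.2]
grip_width: 0.209
grip_force: 88.2
time_s: 14.15
eef_pos: [578.9, -225.2, 10.8]
ee_rot: [0.0, 0.984, 0.176, 0.0]
force: [0.6, 1.5, -1.9]
grip_width: 0.211
grip_force: 88.2
[ 0.31015502 -0.29946829 -0.04437373]
```

```bash
python3 -m handwheel '[[[1,0.035,-0.094,0,0],[1,0.035,-0.094,0,0],[1,0,0,0,0],[1,0,0,0,0]]]'; python3 -m handwheel '[[[1,0.08,0.03,0,0],[1,0.08,0.03,0,0],[1,0.08,0.03,0,0],[1,0,0,0,0],[1,0,0,0,0]]]'; python3 -c "
from rig import ctrl
print(ctrl.sense()['wrist_torque'])"
```

```text
time_s: 14.55
eef_pos: [583.5, -235.3, 11.4]
ee_rot: [0.001, 0.984, 0.176, 0.002]
force: [7.6, 0.9, -1.0]
grip_width: 0.208
grip_force: 88.2
time_s: 15.05
eef_pos: [594.0, -230.0, 10.6]
ee_rot: [-0.0, 0.984, 0.177, -0.0]
force: [-0.5, -0.0, -1.0]
grip_width: 0.21
grip_force: 88.3
[ 0.04008168 -0.07014954  0.00903209]
```

The force dropped to zero after the shift, so the gate is free. Test the capture by pulling back gently towards the nose.

```bash
python3 -m handwheel '[[[1,-0.042,0.113,0,0],[1,-0.042,0.113,0,0],[1,-0.042,0.113,0,0],[1,0,0,0,0],[1,0,0,0,0]]]'; python3 -m handwheel '[[[1,-0.014,0.038,0,0],[1,0,0,0,0]]]'; python3 -m handwheel '[[[1,-0.014,0.038,0,0],[1,0,0,0,0]]]'
```

```text
time_s: 15.55
eef_pos: [587.9, -212.9, 10.9]
ee_rot: [0.0, 0.984, 0.176, 0.0]
force: [0.3, 0.2, -1.5]
grip_width: 0.21
grip_force: 88.4
time_s: 15.75
eef_pos: [587.3, -211.8, 11.0]
ee_rot: [0.001, 0.984, 0.177, 0.0]
force: [0.1, -4.2, -1.5]
grip_width: 0.203
grip_force: 88.5
time_s: 15.95
eef_pos: [586.9, -210.9, 11.2]
ee_rot: [0.002, 0.984, 0.177, 0.001]
force: [1.8, -9.4, -2.4]
grip_width: 0.209
grip_force: 88.7
```

The nose resists with 9 N, so the leg is captured. Re-centre, lower, release and retreat.

```bash
python3 -m handwheel '[[[1,0.05,-0.14,0,0],[1,0.05,-0.14,0,0],[1,0,0,-0.05,0],[1,0,0,-0.04,0],[1,0,0,0,0],[0.3,0,0,0,0],[0,0,0,0,0],[0,0,0,0,0],[0,0,0,0,0]]]'; python3 -m handwheel '[[[0,0,0,0.3,0],[0,0,0,0.6,0],[0,0,0,0.9,0],[0,0,0,0.9,0],[0,-0.3,0.9,0,0],[0,-0.3,0.9,0,0],[0,-0.3,0.9,0,0],[0,-0.3,0.9,0,0],[0,-0.3,0.9,0,0],[0,0,0,0,0]]]'
python3 - <<'E'
from h import *
c=optics.capture("top");d=optics.capture("scene")
b=d["img"][170:250,170:250]; a=c["img"][225:295,375:445]
cv2.imwrite("pics/c8.png",np.hstack([cv2.resize(x,(400,400),interpolation=cv2.INTER_CUBIC) for x in(a,b)]))
E
```

```text
time_s: 16.85
eef_pos: [591.4, -223.2, 6.3]
ee_rot: [-0.0, 0.984, 0.176, 0.0]
force: [0.3, -0.3, 0.3]
grip_width: 0.501
grip_force: 0.0
time_s: 17.85
eef_pos: [514.8, 6.0, 142.5]
ee_rot: [-0.0, 0.984, 0.179, 0.0]
force: [0.6, -1.3, 0.3]
grip_width: 0.496
grip_force: 0.0
```

View pics/c8.png

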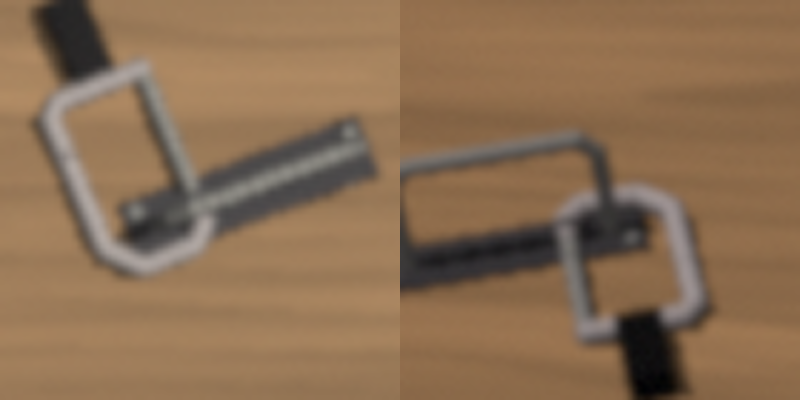

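Both views show the leg inside the loop (scene crop about (605,200)), the gate straight and shut against the nose, the hook flat, and the gripper clear. Hand in.

```bash
python3 -c "
from rig import ctrl
print(ctrl.finish_job())"
```

```text
the job is handed in; nothing more can be done
None
```

The hook is clipped around the eye's left leg with its gate shut, lying flat and let go; I handed the job in at about 18 s, and the hand-in gave no verdict.

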